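Leak-check a syringe shield in the sprung ring cradle

TASK

Start the leak checker by pressing its green button fully down and letting it come back up. Then pick up the syringe shield (grey body, white cap), stand it upright in the checker's sprung ring cradle, and press it down until the ring reaches its stop. Finish while still holding the shield and keeping the ring fully down, as it counts only then; don't tip the shield over, and leave everything else on the worktop where it is.

Things in the scene. Friction and masses are not known exactly. Their poses are not given: they have to be found in the camera images.
- syringe_shield: the syringe shield: an upright round piece, grey body 28 mm across from the underside to 44 mm up, then a wider white cap 36 mm across from 44 to 76 mm up (grip here, pads about 60 mm up). About 0.3 kg, 78 mm tall. Origin: centre of its underside; z is its upright axis.
- checker: the leak checker, fixed to the worktop: flat white housing 100 x 170 mm, top 45 mm above the worktop. Origin: centre of its underside; its y axis runs along the long side, the ring cradle lies 35 mm towards +y and the button 48 mm towards -y, both on the centre line. Carries the cradle and the button.
- cradle_seat (a point): centre of the inside floor of the sprung ring cradle, a metal cup with an orange rim on a spring; moves with it. 69 mm above the worktop when up. The bore is 32 mm wide and 12 mm deep above this floor, then flares to a mouth 46 mm wide (rim 54 mm over all) 22 mm above the floor. z up.
- cradle (a joint): how far the ring cradle is pressed down, m: 0 up, 0.014 down at its stop. Spring: 6 N to start moving, about 14 N at the stop (the shield's own weight does not move it); it springs back when let go.
- start_button (a joint): how far the button is pressed, m: 0 up, 0.006 fully down. Sprung, 5 N fully down.
- start_button_top (a point): centre of the top face of the round green start button, 28 mm wide, which is pressed straight down; moves with it.
- lead_pig: bystander: blue lead pot with a white knob, 42 mm wide, 78 mm tall. Origin: centre of its underside.
- pen_pot: bystander: white round pot with three coloured plugs on top, 50 mm wide, 61 mm tall. Origin: centre of its underside.
- vial_1: bystander: small glass vial, blue cap, green band, 22 mm wide, 46 mm tall. Origin: centre of its underside.
- l_block: fixed obstacle: tall grey lead screen with a leaning window, at the left far side, 490 mm tall; it begins 520 mm ahead of the robot's base axis (keep the gripper nearer than that when moving across the left side). Origin: inside its foot.
- steel_plate: fixed obstacle: thin grey plate standing upright on edge across the middle, 83 mm wide, 130 mm tall, 510 mm ahead of the robot's base axis. Origin: on the plate.
Not all that is in view belongs to the job. What is shaped like the syringe_shield but yellow is not meant.

How it is judged:
By the outcome, as a careful person would: the job done as asked, in the order asked, and still so for the second after the job is handed in, while the arm keeps its last pose, push and grip.
It also fails if it takes over 48 s, if anything falls off the work surface, if the arm or the gripper's body presses on something with over 40 N, if the wrist force passes 120 N, or if a joint passes its speed limit or range.

ROBOT

A 6-joint arm with a two-finger parallel gripper is mounted at the origin on the work surface; the furniture and walls round the work are solid. World frame = base frame: x ahead of the robot, y to its left, z up, the work surface at z = 0. Lengths are in m, angles in rad, forces in N, time in s.
With the tool pointing down it reaches from about 0.25 to 0.85 m from the base axis. Payload 12.5 kg.
Tool frame: the origin (TCP) lies on the mounting face of the last link; the fingertips stand 186 mm ahead of it and the grasp point (between the pads) lies 167 mm ahead of it; z points along the fingers, x is the direction in which the jaws open and shut, and the axes are right-handed (so a half turn about z gives the same grasp; the last joint's range is limited). The gripper opens to 93 mm and grips with 3 to 60 N. Pads are 15 mm wide; open, the fingers measure 128 mm over their backs; the gripper's body (75 mm by 188 mm) begins 65 mm behind the grasp point.
Start: joints at [1.132, 0.351, 1.652, -0, 1.139, -0.085], TCP at [0.191, 0.516, 0.405] pointing down, gripper open.
Joint ranges: [-2.75, 2.75], [-0.79, 2.1], [0.01, 2.65], [-1.57, 4.71], [0.07, 3.14], [-2.87, 2.87]. Speed limits (rad/s): [2.22, 2.22, 2.79, 3.14, 3.14, 3.14].

INTERFACE

Orientations are given as a unit quaternion [x, y, z, w].
In Python, from rig import env gives the robot as it stands.
- The arm moves only by the shell command python3 -m inch 'ROWS' [FORCE]. ROWS is JSON, one flat list of numbers, 5 for each row, row after row: the shift along the tool's x, y, z in mm, then the turn about the tool's z in rad, then the opening, from 0 (shut) to 1 (fully open). In form: [x, y, z, yaw, grip, x, y, z, yaw, grip, ...]. A call has 1 to 8 rows; each row is the pose to reach, as a shift and turn from the pose commanded when the call began, along the tool's axes at that moment; what a row does not reach only later rows make up. A row lasts 1/12 s, in which the tool goes at most 41.7 mm and 7.16 degrees, less where a joint would pass 70% of its speed; a pose out of reach is approached as far as the arm can. A call with a gripper value outside its range is refused whole. The fingers move at their own pace and stop on an object; FORCE is the grip in N (left out, the last holds). Time passes only in rows, so rows that repeat a pose let the fingers close. It gives the time, the measured TCP pose, the force and the opening at its end, in the units of the state.
- env.read_state(): the state, without advancing time (a new reading comes with each control period).
- env.get_image(name): name is "scene" or "top" or "wrist"; returns a dict with "img" (480x640x3 uint8, red, green, blue), "range_z" (480x640 float32, m along the optical axis (not along the pixel's ray), 0 where there is no reading), "fovy" (degrees; the focal length in pixels is half the picture's height over the tangent of half this angle, whatever the lens; pixels are square), "cx", "cy" (the principal point, pixels), "R" (3x3) and "t" (3): a world point X has camera coordinates R X + t. Camera axes: x right, y down, z forward; pixel columns grow to the right and rows downward; lengths in m; the calibration is good to about 2 mm. A picture is of the moment at which its call begins.
- env.job_done(): hands the job in, once; it reports no verdict.
The state is a dict: "time_s": time; "joint_positions": joint angles; "qvel": joint speeds; "joint_torque": joint torques, N m; "tcp_pos": TCP position; "tcp_rot": TCP orientation; "wrist_force": force on the tool from outside, world axes, zero at the start; "moment": the same for the moment, N m; "gripper_width": finger opening in m.
Only numpy, scipy, OpenCV 4.12 (cv2) and the standard library are available. Lean on these libraries where they do the work, as an engineer would, in place of code of your own. Each camera call takes 0.05 s, during which the arm holds its last target. There are 200 camera calls.

## Working session

There is one attempt and no reset: what is moved stays moved. The work goes in short steps, Python scripts to look and compute and a shell command to move; the robot and the scene stay as the last step left them, time stands still between calls to the robot, and variables do not carry over. Pictures are saved under pics/ and viewed, about 8 in all and at most 12, crops included, and the job is handed in when it is done.

```bash
ls; mkdir -p pics
cat > h.py <<'E'
import numpy as np, cv2
from rig import env
def grab(n,save=None):
    d=env.get_image(n)
    if save: cv2.imwrite('pics/'+save,d['img'][:,:,::-1])
    d['f']=240/np.tan(np.radians(d['fovy'])/2); return d
def ray(d,u,v,z):
    R,t=d['R'],d['t']; c=-R.T@t
    r=R.T@np.array([(u-d['cx'])/d['f'],(v-d['cy'])/d['f'],1]); return c+r*(z-c[2])/r[2]
def cloud(d):
    v,u=np.mgrid[:480,:640]; z=d['range_z']
    P=np.stack([(u-d['cx'])/d['f']*z,(v-d['cy'])/d['f']*z,z],-1)
    return (P-d['t'])@d['R']
def totool(p):
    "shift in tool axes (mm) bringing the grasp point to world p"
    from scipy.spatial.transform import Rotation as Ro
    s=env.read_state(); q=np.array(s['tcp_rot']); R=Ro.from_quat(q).as_matrix()
    g=np.array(s['tcp_pos'])+R[:,2]*.167
    return (R.T@(np.array(p)-g)*1000).round(1), g.round(4), R.round(3)
E
python3 - <<'E'
from h import *
s=env.read_state(); print(s)
a=grab('scene','scene.png');b=grab('top','top.png')
for d in(a,b): print(d['fovy'],d['cx'],d['cy'],(-d['R'].T@d['t']).round(3),d['R'].round(2).tolist())
print(totool([.4,0,.2]))
E
```

```text
pics
{'time_s': 0.0, 'joint_positions': array([ 1.13236066e+00,  3.51255024e-01,  1.65244649e+00, -2.57806581e-05,
        1.13912900e+00, -8.46013126e-02]), 'qvel': array([-0.00010845,  0.00122514, -0.00117325, -0.0008147 , -0.00071548,
        0.00159126]), 'joint_torque': array([-3.34372480e-04, -4.97331548e+01, -2.85247493e+01,  6.98092324e-02,
        2.57573719e-02, -1.30840499e-04]), 'tcp_pos': array([0.19049421, 0.51581238, 0.4041825 ]), 'tcp_rot': array([ 8.20514021e-01,  5.71626065e-01, -5.30065396e-04,  3.19749403e-04]), 'wrist_force': array([-0.02321559, -0.48263111,  0.09911374]), 'moment': array([ 0.02065804, -0.05634483,  0.04166496]), 'gripper_width': 0.09269364844735686}
43.83083000403881 316.7390025244026 236.65728507956894 [-0.091 -0.311  0.775] [[0.42, -0.91, 0.02], [-0.63, -0.31, -0.71], [0.65, 0.29, -0.71]]
55.93971705125765 313.62948173178694 239.33678062485967 [ 0.498 -0.026  0.913] [[0.02, -1.0, -0.02], [-1.0, -0.02, -0.09], [0.08, 0.02, -1.0]]
(array([-411.1,  375.3,   37.7]), array([0.1904, 0.5157, 0.2373]), array([[ 0.346,  0.938, -0.   ],
       [ 0.938, -0.346, -0.001],
       [-0.001, -0.   , -1.   ]]))
```

View pics/top.png

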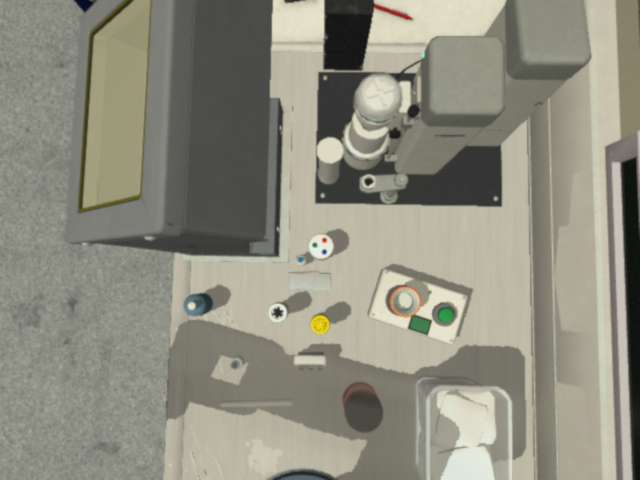

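View pics/scene.png

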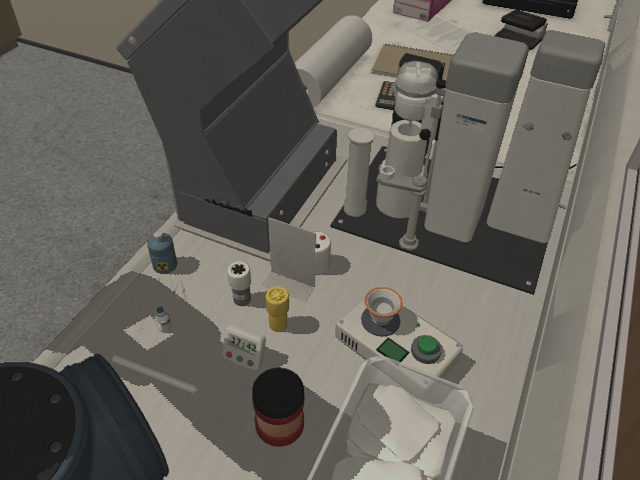

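Candidates for the shield: the white cap at top(278,312)/scene(239,270), with a grey body; the yellow decoy at top(320,324); the white pen pot at top(321,246), with coloured plugs. I choose the first. The checker's button is at top(446,314) and its ring at top(405,300).

```bash
cat > m.py <<'E'
from h import *
a=grab('scene');b=grab('top')
c=np.hstack([cv2.resize(a['img'][200:360,190:350],(480,480)),])
cv2.imwrite('pics/crop1.png',c[:,:,::-1])
P=cloud(b); hsv=cv2.cvtColor(b['img'],cv2.COLOR_RGB2HSV)
def box(x0,x1,y0,y1):
    m=np.zeros((480,640),bool); m[y0:y1,x0:x1]=1; return m
def rep(n,m,z):
    v,u=np.nonzero(m); p=P[m]; (cu,cv_),r=cv2.minEnclosingCircle(np.stack([u,v],1).astype(np.float32))
    print(n,m.sum(),(round(cu,1),round(cv_,1),round(r,1)),'ray',ray(b,cu,cv_,z).round(4),'cloud',np.median(p,0).round(4),'zq',np.percentile(p[:,2],[5,50,95]).round(3))
Z=P[:,:,2]
rep('cap',box(262,294,297,328)&(Z>.068)&(Z<.09),.077)
rep('yellow',box(305,335,310,340)&(Z>.068)&(Z<.09),.077)
rep('pot',box(300,340,230,262)&(Z>.05)&(Z<.075),.061)
rep('plate',box(285,335,265,295)&(Z>.11)&(Z<.15),.13)
H,S,V=[hsv[:,:,i] for i in range(3)]
gb=box(434,460,303,326)&(H>50)&(H<80)&(S>130)
rep('btn',gb,.055)
rep('rim',box(380,430,275,325)&(H>3)&(H<20)&(S>110),.091)
hm=box(360,475,260,350)&(Z>.035)&(Z<.052)
cs,_=cv2.findContours(hm.astype(np.uint8),0,2); q=max(cs,key=cv2.contourArea); r=cv2.minAreaRect(q)
pts=np.array([ray(b,*k,.045) for k in cv2.boxPoints(r)]); print('housing',pts.round(3).tolist(),'c',pts.mean(0).round(4))
E
python3 m.py
```

```text
cap 300 (277.5, 312.3, 9.8) ray [0.4335 0.0543 0.077 ] cloud [0.4339 0.0549 0.0756] zq [0.072 0.076 0.079]
yellow 296 (319.7, 324.0, 9.7) ray [ 0.4141 -0.0234  0.077 ] cloud [ 0.414  -0.0239  0.0757] zq [0.073 0.076 0.079]
pot 510 (320.7, 246.0, 12.8) ray [ 0.5581 -0.0224  0.061 ] cloud [ 0.5582 -0.0228  0.0591] zq [0.056 0.059 0.062]
plate 61 (308.0, 271.5, 23.0) ray [ 0.5086 -0.0016  0.13  ] cloud [ 0.5088 -0.005   0.1293] zq [0.122 0.129 0.131]
btn 165 (445.2, 314.6, 7.3) ray [ 0.4345 -0.2576  0.055 ] cloud [ 0.4349 -0.2544  0.0662] zq [0.064 0.066 0.069]
rim 172 (404.9, 301.3, 15.9) ray [ 0.4592 -0.1759  0.091 ] cloud [ 0.4624 -0.1722  0.0908] zq [0.045 0.091 0.094]
housing [[0.427, -0.112, 0.045], [0.522, -0.142, 0.045], [0.471, -0.306, 0.045], [0.377, -0.274, 0.045]] c [ 0.4492 -0.2085  0.045 ]
```

View pics/crop1.png

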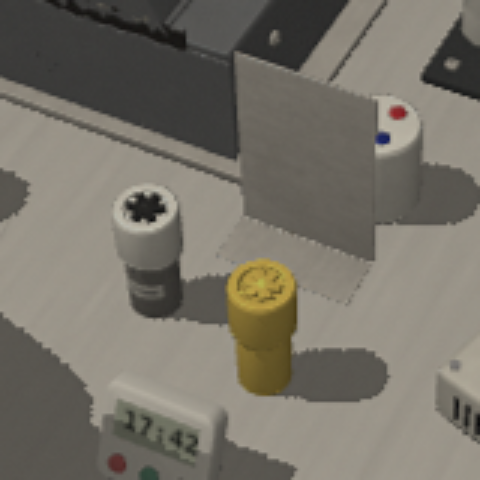

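The crop confirms the choice: white cap and grey body at (148,250), with the yellow decoy to its right. The measurements agree with each other. The housing is 171 x 99 mm, and the ring and button lie on its axis where they should. I start towards the button with the fingers shutting.

```bash
python3 -m inch '[-260,202,0,0,0,-260,202,0,0,0,-260,202,0,0,0,-260,202,0,0,0,-260,202,0,0,0,-260,202,0,0,0,-260,202,0,0,0,-260,202,0,0,0]' 20; python3 -c "
from h import *
print(totool([.435,-.2544,.12]))"
```

```text
time_s: 0.87
tcp_pos: [0.2898, 0.2, 0.4048]
tcp_rot: [0.82, 0.572, 0.0, 0.0]
wrist_force: [0.5, -0.1, 0.2]
gripper_width: 0.0441
(array([-376.1,  293.4,  117.8]), array([0.2898, 0.2   , 0.2378]), array([[ 0.346,  0.938,  0.   ],
       [ 0.938, -0.346,  0.   ],
       [ 0.   ,  0.   , -1.   ]]))
```

```bash
python3 -m inch '[-256,200,0,-0.12,0,-256,200,0,-0.24,0,-256,200,0,-0.36,0,-256,200,0,-0.5,0,-256,200,0,-0.5,0,-256,200,0,-0.5,0,-256,200,0,-0.5,0,-256,200,0,-0.5,0]'; python3 -c "
from h import *
print(totool([.435,-.2544,.12]))"
```

```text
time_s: 1.53
tcp_pos: [0.3758, -0.0672, 0.4049]
tcp_rot: [0.653, 0.757, 0.0, 0.0]
wrist_force: [0.8, 0.6, 0.7]
gripper_width: 0.0002
(array([-193.8,   31.1,  118. ]), array([ 0.3759, -0.0672,  0.2379]), array([[-0.146,  0.989,  0.001],
       [ 0.989,  0.146, -0.   ],
       [-0.   ,  0.001, -1.   ]]))
```

```bash
python3 -m inch '[-150,24,60,0,0,-150,24,60,0,0,-150,24,60,0,0,-150,24,60,0,0,-150,24,60,0,0,-150,24,60,0,0]'; python3 -c "
from h import *
print(totool([.435,-.2544,.12]))
d=grab('wrist','w1.png')"
```

```text
time_s: 2.03
tcp_pos: [0.4214, -0.2111, 0.3437]
tcp_rot: [0.654, 0.756, -0.0, -0.001]
wrist_force: [-0.5, 0.6, -0.1]
gripper_width: 0.0006
(array([-45.1,   7.7,  56.6]), array([ 0.4211, -0.2109,  0.1767]), array([[-0.143,  0.99 , -0.002],
       [ 0.99 ,  0.143,  0.001],
       [ 0.002, -0.002, -1.   ]]))
```

View pics/w1.png

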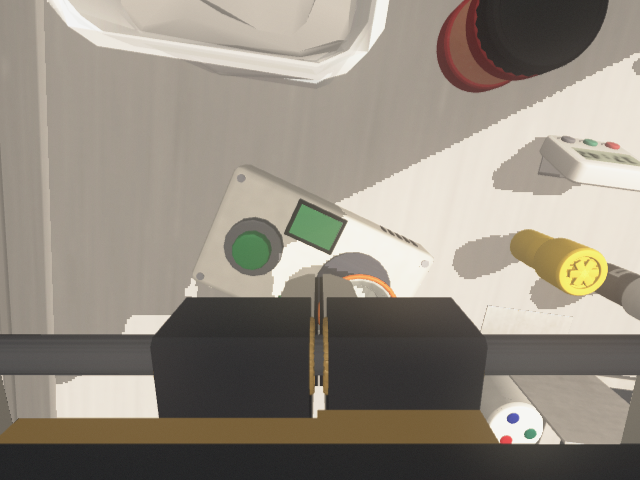

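The wrist view shows the button at (252,248) inside a dark collar, and the ring partly hidden at (358,290). I check the button centre and the collar height, because the closed fingertips are wider than the button.

Run:
```python
from h import *
d=grab('wrist');P=cloud(d);h=cv2.cvtColor(d['img'],cv2.COLOR_RGB2HSV)
m=np.zeros((480,640),bool);m[215:285,215:290]=1
g=m&(h[:,:,0]>50)&(h[:,:,0]<80)&(h[:,:,1]>130)
v,u=np.nonzero(g);(a,b),r=cv2.minEnclosingCircle(np.stack([u,v],1).astype(np.float32));print(a,b,r,ray(d,a,b,.066).round(4),np.percentile(P[g][:,2],[10,50,90]).round(4))
k=m&~g&(h[:,:,2]<120);print('collar z',np.percentile(P[k][:,2],[5,25,50,75,95]).round(4))
for c in range(212,296,6): print(c,P[247,c].round(3))
p=np.array(ray(d,a,b,.066));print(totool([p[0],p[1],.066+.019+.006]))
```

```text
Traceback (most recent call last):
IndexError: index -1 is out of bounds for axis 0 with size 0
```

Run:
```python
from h import *
d=grab('wrist');P=cloud(d);h=cv2.cvtColor(d['img'],cv2.COLOR_RGB2HSV)
print(d['img'][248,252],h[248,252],totool([.435,-.2544,.12])[0])
m=np.zeros((480,640),bool);m[205:295,205:300]=1
i=d['img'].astype(int)
g=m&(i[:,:,1]>i[:,:,0]+25)&(i[:,:,1]>i[:,:,2]+15); print(g.sum())
if g.sum():
    v,u=np.nonzero(g);(a,b),r=cv2.minEnclosingCircle(np.stack([u,v],1).astype(np.float32));print(a,b,r,ray(d,a,b,.066).round(4),np.percentile(P[g][:,2],[10,50,90]).round(4))
    p=ray(d,a,b,.066);print(totool([p[0],p[1],.066+.019+.006]))
for c in range(206,300,6): print(c,P[248,c].round(3),i[248,c])
```

```text
[ 82 128  83] [ 61  92 128] [-46.7   6.9  58.2]
1309
277.55914306640625 246.92901611328125 47.09313201904297 [ 0.4294 -0.2373  0.066 ] [0.0459 0.0658 0.0669]
(array([-29. ,   3.8,  87.2]), array([ 0.4213, -0.2092,  0.1782]), array([[-0.146,  0.989,  0.   ],
       [ 0.989,  0.146, -0.   ],
       [-0.   ,  0.   , -1.   ]]))
206 [ 0.445 -0.294  0.043] [193 183 167]
212 [ 0.444 -0.289  0.044] [192 182 166]
218 [ 0.443 -0.284  0.045] [194 183 167]
224 [ 0.439 -0.277  0.057] [109 106 100]
230 [ 0.438 -0.272  0.057] [ 96 105  90]
236 [ 0.435 -0.267  0.066] [ 80 129  83]
242 [ 0.434 -0.262  0.067] [ 81 129  83]
248 [ 0.433 -0.258  0.066] [ 82 129  84]
254 [ 0.433 -0.254  0.066] [ 82 129  83]
260 [ 0.432 -0.249  0.067] [ 84 130  85]
266 [ 0.432 -0.245  0.065] [ 83 119  80]
272 [ 0.434 -0.242  0.056] [114 110 102]
278 [ 0.433 -0.238  0.056] [115 111 103]
284 [ 0.436 -0.234  0.044] [246 244 236]
290 [ 0.435 -0.229  0.044] [246 244 236]
296 [ 0.435 -0.225  0.043] [246 244 236]
```

The collar top is at 57 mm and the button at 66 mm, so a 6 mm press clears the collar. The button centre is again (0.434,-0.255). I go above it, then press.

```bash
python3 -m inch '[-46,7,0,0,0,-46,7,40,0,0,-46,7,80,0,0,-46,7,80,0,0,-46,7,80,0,0]'; python3 -c "
from h import *
print(totool([.434,-.2548,.085]), env.read_state()['tcp_pos'])"
```

```text
time_s: 2.6
tcp_pos: [0.4349, -0.2535, 0.2648]
tcp_rot: [0.653, 0.757, -0.0, -0.002]
wrist_force: [0.4, 0.4, 0.7]
gripper_width: 0.0004
(array([-1.6, -0.7, 12.8]), array([ 0.4345, -0.2532,  0.0978]), array([[-0.147,  0.989, -0.003],
       [ 0.989,  0.147,  0.002],
       [ 0.002, -0.002, -1.   ]])) [ 0.43493235 -0.25348991  0.26476162]
```

```bash
python3 -m inch '[-1,0,11,0,0,-1,0,16,0,0,-1,0,19,0,0,-1,0,19,0,0,-1,0,19,0,0]'
```

```text
time_s: 3.02
tcp_pos: [0.4359, -0.2556, 0.2474]
tcp_rot: [0.654, 0.757, 0.0, 0.002]
wrist_force: [1.0, 1.1, 6.1]
gripper_width: 0.0007
```

```bash
python3 -m inch '[0,0,2,0,0,0,0,3,0,0,0,0,3,0,0]'
```

```text
time_s: 3.27
tcp_pos: [0.4361, -0.2556, 0.2467]
tcp_rot: [0.653, 0.757, 0.0, 0.002]
wrist_force: [-7.8, 8.3, 41.9]
gripper_width: 0.0003
```

The button hit its stop: the force jumped to 42 N with the tip at 60.7 mm. I release it and rise.

```bash
python3 -m inch '[0,0,-15,0,0,0,0,-40,0,0.2,0,0,-75,0,0.6,30,0,-80,0,0.6,70,0,-80,0,0.6,110,0,-80,0,0.6,150,0,-80,0,0.6]' 25; python3 -c "
from h import *
print(totool([.4335,.0545,.15]), env.read_state()['gripper_width'])
d=grab('top');P=cloud(d);i=d['img'].astype(int)
m=np.zeros((480,640),bool);m[300:330,434:460]=1
m&=(i[:,:,1]>i[:,:,0]+25)
print('btn z',m.sum(),np.median(P[m][:,2]) if m.any() else 0)"
```

```text
time_s: 3.85
tcp_pos: [0.4126, -0.1056, 0.3237]
tcp_rot: [0.654, 0.757, 0.0, 0.001]
wrist_force: [1.6, 0.1, -0.4]
gripper_width: 0.036
(array([155.6,  43.6,   6.6]), array([ 0.4129, -0.1057,  0.1567]), array([[-0.145,  0.989,  0.002],
       [ 0.989,  0.145, -0.001],
       [-0.001,  0.002, -1.   ]])) 0.03598195931363413
btn z 174 0.06605308778162744
```

Button is back up (66 mm). On to above the shield.

```bash
python3 -m inch '[40,10,0,0,0.6,80,22,0,0,0.6,120,34,0,0,0.6,154,43,0,0,0.6,154,43,0,0,0.6,154,43,0,0,0.6]'
python3 - <<'E'
from h import *
print(totool([.4335,.0545,.06]),env.read_state()['gripper_width'])
d=grab('wrist','w2.png')
E
```

```text
time_s: 4.4
tcp_pos: [0.4334, 0.0529, 0.3233]
tcp_rot: [0.652, 0.758, 0.0, 0.0]
wrist_force: [-0.0, -1.4, 0.3]
gripper_width: 0.0556
(array([ 1.6,  0.1, 96.3]), array([0.4335, 0.0529, 0.1563]), array([[-0.149,  0.989,  0.001],
       [ 0.989,  0.149, -0.   ],
       [-0.   ,  0.001, -1.   ]])) 0.05558862135647443
```

View pics/w2.png

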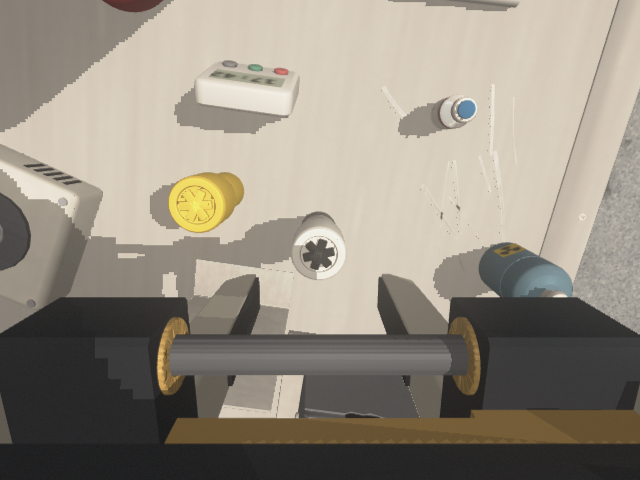

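The shield's cap is at (319,254), centred between the fingers (about x 318). The decoy at (198,204) is clear. I descend.

```bash
python3 -c "
from h import *
d=grab('wrist');print(ray(d,319,254,.077).round(4))"
python3 -m inch '[1,0,30,0,0.6,1,0,60,0,0.6,1,0,85,0,0.6,1,0,96,0,0.6,1,0,96,0,0.6,1,0,96,0,0.6]'; python3 -c "
from h import *
print(totool([.4335,.0545,.06]))"
```

```text
[0.4329 0.0522 0.077 ]
time_s: 5.0
tcp_pos: [0.4334, 0.0514, 0.2269]
tcp_rot: [0.654, 0.756, -0.0, -0.0]
wrist_force: [0.6, 0.7, -0.3]
gripper_width: 0.0561
(array([ 3. ,  0.7, -0.1]), array([0.4333, 0.0514, 0.0599]), array([[-0.144,  0.99 , -0.001],
       [ 0.99 ,  0.144, -0.   ],
       [ 0.   , -0.001, -1.   ]]))
```

```bash
python3 -m inch '[1,0,0,0,0.4,1,0,0,0,0.3,1,0,0,0,0.2,1,0,0,0,0.2,1,0,0,0,0.2,1,0,0,0,0.2]' 50; python3 -m inch '[0,0,-30,0,0.2,0,0,-60,0,0.2,0,0,-80,0,0.2,0,0,-80,0,0.2,0,0,-80,0,0.2]'
python3 - <<'E'
from h import *
print(totool([.4595,-.175,.15]))
a=grab('scene','s2.png')
cv2.imwrite('pics/s2.png',cv2.resize(a['img'][150:390,150:470],(640,480))[:,:,::-1])
E
```

```text
time_s: 5.5
tcp_pos: [0.4335, 0.0535, 0.2274]
tcp_rot: [0.654, 0.757, 0.0, 0.001]
wrist_force: [-0.9, -0.4, 6.0]
gripper_width: 0.0344
time_s: 5.92
tcp_pos: [0.4331, 0.0535, 0.307]
tcp_rot: [0.654, 0.757, 0.001, 0.001]
wrist_force: [0.4, -0.1, -3.5]
gripper_width: 0.0341
(array([-229.9,   -7.4,  -10. ]), array([0.4333, 0.0535, 0.14  ]), array([[-0.146,  0.989,  0.002],
       [ 0.989,  0.146,  0.   ],
       [-0.   ,  0.002, -1.   ]]))
```

View pics/s2.png

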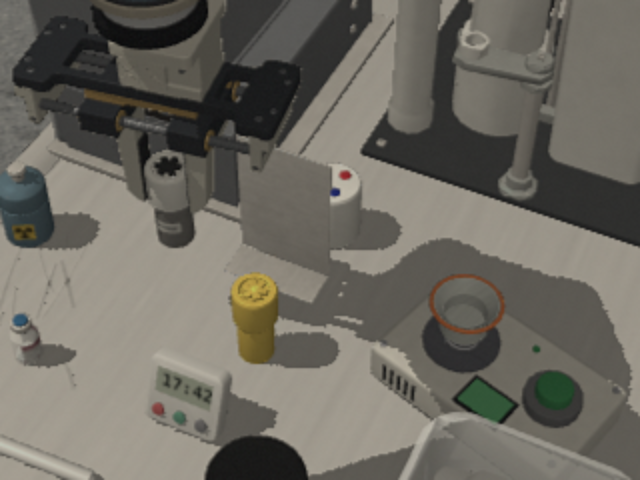

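The shield is held upright (s2: cap at (168,175), weight 3.5 N). I raise it to clear the decoy and ring, then carry it to the cradle.

```bash
python3 -m inch '[0,0,-30,0,0.2,-30,0,-42,0,0.2,-65,-2,-42,0,0.2,-100,-3,-42,0,0.2,-135,-4,-42,0,0.2,-170,-6,-42,0,0.2,-205,-7,-42,0,0.2,-229,-8,-42,0,0.2]'; python3 -m inch '[0,0,0,0,0.2,0,0,0,0,0.2,0,0,0,0,0.2]'
python3 - <<'E'
from h import *
print(totool([.4595,-.175,.15]))
b=grab('top');P=cloud(b)
w=grab('wrist'); s=grab('scene')
cv2.imwrite('pics/c3.png',np.hstack([w['img'][160:480,140:500],cv2.resize(s['img'][200:380,300:480],(320,320))])[:,:,::-1])
E
```

```text
time_s: 6.63
tcp_pos: [0.4584, -0.1768, 0.3468]
tcp_rot: [0.654, 0.757, -0.0, -0.001]
wrist_force: [1.5, 1.9, -3.7]
gripper_width: 0.0345
time_s: 6.88
tcp_pos: [0.4583, -0.1738, 0.3473]
tcp_rot: [0.654, 0.757, -0.0, -0.001]
wrist_force: [-0.5, -0.7, -3.2]
gripper_width: 0.0344
(array([-1.7,  1.5, 30.3]), array([ 0.4579, -0.1736,  0.1803]), array([[-0.145,  0.989, -0.003],
       [ 0.989,  0.145,  0.001],
       [ 0.002, -0.002, -1.   ]]))
```

View pics/c3.png

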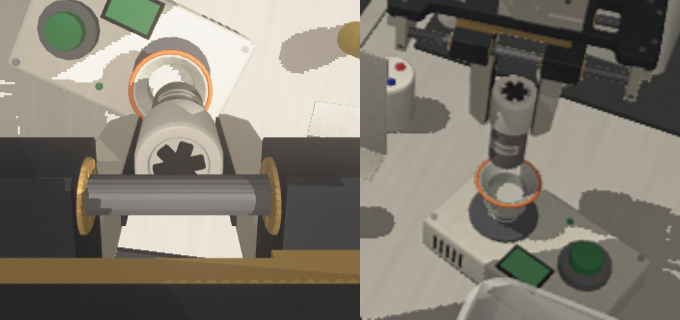

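The shield hangs upright above the ring, with the rim at about (171,85) in the left half. I fit an ellipse to the rim for its centre and then go down.

Run:
```python
from h import *
for n,(x0,x1,y0,y1) in dict(wrist=(250,380,190,300),scene=(350,420,270,330)).items():
    d=grab(n);h=cv2.cvtColor(d['img'],cv2.COLOR_RGB2HSV)
    m=np.zeros((480,640),bool);m[y0:y1,x0:x1]=1
    m&=(h[:,:,0]>3)&(h[:,:,0]<18)&(h[:,:,1]>120)
    v,u=np.nonzero(m); pts=np.array([ray(d,a,b,.090) for a,b in zip(u,v)])
    A=np.c_[2*pts[:,:2],np.ones(len(pts))]; c=np.linalg.lstsq(A,(pts[:,:2]**2).sum(1),rcond=None)[0]
    print(n,len(pts),c[:2].round(4),'r',np.sqrt(c[2]+c[0]**2+c[1]**2).round(4))
print(totool([.4595,-.175,.15])[0])
```

```text
wrist 714 [ 0.4595 -0.1784] r 0.0262
scene 149 [ 0.4593 -0.1779] r 0.0262
[-1.6  0.7 31.6]
```

```bash
python3 -m inch '[-3,0,15,0,0.2,-3,0,30,0,0.2,-3,0,38,0,0.2,-3,0,38,0,0.2,-3,0,38,0,0.2]'; python3 -c "
from h import *
print(totool([.4595,-.177,.129]))"
```

```text
time_s: 7.55
tcp_pos: [0.4592, -0.177, 0.3108]
tcp_rot: [0.653, 0.757, -0.0, -0.0]
wrist_force: [-0.1, 0.2, -3.1]
gripper_width: 0.0342
(array([-0.1,  0.4, 14.8]), array([ 0.4591, -0.177 ,  0.1438]), array([[-0.146,  0.989, -0.   ],
       [ 0.989,  0.146,  0.   ],
       [ 0.   , -0.   , -1.   ]]))
```

```bash
python3 -m inch '[0,0,5,0,0.2,0,0,8,0,0.2,0,0,11,0,0.2,0,0,13,0,0.2,0,0,13,0,0.2]'; python3 -m inch '[0,0,2,0,0.2,0,0,4,0,0.2,0,0,4,0,0.2,0,0,4,0,0.2]'
```

```text
time_s: 7.97
tcp_pos: [0.459, -0.1772, 0.2974]
tcp_rot: [0.654, 0.757, -0.0, -0.0]
wrist_force: [0.0, -0.8, -2.6]
gripper_width: 0.0344
time_s: 8.3
tcp_pos: [0.4592, -0.1773, 0.2941]
tcp_rot: [0.654, 0.757, 0.0, 0.0]
wrist_force: [-0.8, 0.1, 4.2]
gripper_width: 0.0341
```

Contact comes at TCP z of about 0.295, where the floor of the bore should be (0.296), with almost no side force. I press down.

```bash
python3 -m inch '[0,0,3,0,0.2,0,0,6,0,0.2,0,0,9,0,0.2,0,0,11,0,0.2,0,0,11,0,0.2]' 60; python3 -m inch '[0,0,2,0,0.2,0,0,3,0,0.2,0,0,3,0,0.2]'
```

```text
time_s: 8.72
tcp_pos: [0.4592, -0.1773, 0.2831]
tcp_rot: [0.654, 0.757, 0.0, 0.0]
wrist_force: [-2.4, 1.0, 10.0]
gripper_width: 0.0345
time_s: 8.97
tcp_pos: [0.4596, -0.1774, 0.2821]
tcp_rot: [0.654, 0.757, 0.0, 0.001]
wrist_force: [-6.7, 3.9, 32.6]
gripper_width: 0.0342
```

Hard stop reached: 33 N, about 14 mm below contact. I hold for a moment, then check force stability and the rim height (should be about 77 mm) and look.

```bash
python3 -m inch '[0,0,0,0,0.2,0,0,0,0,0.2,0,0,0,0,0.2,0,0,0,0,0.2,0,0,0,0,0.2,0,0,0,0,0.2]'
python3 - <<'E'
from h import *
for n,(x0,x1,y0,y1) in dict(wrist=(230,400,180,330),scene=(350,420,270,345)).items():
    d=grab(n);h=cv2.cvtColor(d['img'],cv2.COLOR_RGB2HSV);P=cloud(d)
    m=np.zeros((480,640),bool);m[y0:y1,x0:x1]=1
    m&=(h[:,:,0]>3)&(h[:,:,0]<18)&(h[:,:,1]>120); z=P[m][:,2]
    print(n,m.sum(),np.percentile(z,[25,50,75]).round(4))
    if n=='wrist': w=d
cv2.imwrite('pics/c4.png',np.hstack([w['img'][160:480,140:500],cv2.resize(d['img'][200:380,300:480],(320,320))])[:,:,::-1])
E
```

```text
time_s: 9.47
tcp_pos: [0.4596, -0.1773, 0.2821]
tcp_rot: [0.654, 0.757, 0.0, 0.001]
wrist_force: [-7.8, 4.7, 32.6]
gripper_width: 0.0339
wrist 842 [0.0764 0.077  0.0774]
scene 118 [0.0774 0.0782 0.079 ]
```

View pics/c4.png

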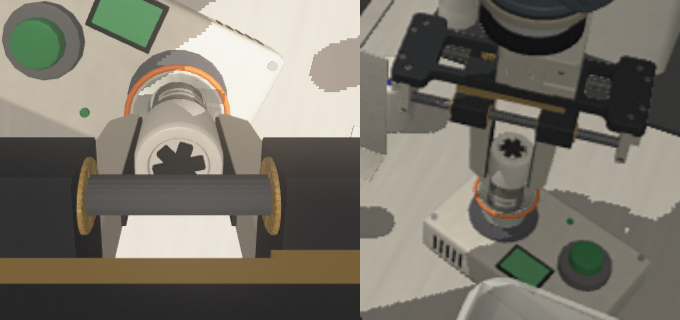

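The ring is down with its rim at 77 mm. The shield sits upright in it, the grip is holding, and the force is steady. I hand the job in.

```bash
python3 -c "
from rig import env
print(env.job_done()); s=env.read_state(); print(s['time_s'],s['tcp_pos'],s['wrist_force'],s['gripper_width'])"
```

```text
the job is handed in; nothing more can be done
None
the job is handed in; nothing more can be done
```

The job is done and handed in at about 9.6 s of robot time; no verdict was reported.

- **Button:** I pressed the green button to its hard stop, with the fingertips about 6 mm below its rest height. It came back up to 66 mm.
- **Shield and ring:** I gripped the grey and white shield by its cap, stood it in the ring cradle and pressed the ring to its stop. I was still holding it there with a 60 N grip at hand-in.
- **Last checks:**
  - The downward push held at 32.6 N over half a second, and the TCP height did not change.
  - The orange rim measured 77.0 mm from the wrist camera and 78.2 mm from the scene camera. It should be 77 mm at the stop; the difference is within the calibration error.
  - The last picture shows the shield upright in the cup.

**Possible problems:**
- The button press briefly reached about 42 N at the fingertips. The 40 N limit is stated for the arm and the gripper's body, so I believe it does not apply there.
- At the stop there was a side force of about 9 N on the wrist.
- I did not re-measure the other items at the end. The arm kept clear of them on every move.

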